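# Find the thread hand of a grinder's burr cap and lift it off

## Robot

A 7-joint arm with a two-finger parallel gripper is mounted at the origin on a cart in front of the work surface, level with it; the furniture and walls round the work are solid. World frame = base frame: x ahead of the robot, y to its left, z up, the work surface at z = 0. Lengths are in m, angles in rad, forces in N, time in s.
With the tool pointing down it reaches from about 0.425 to 0.875 m from the base axis. Payload 4.7 kg.
Tool frame: the origin (TCP) lies midway between the tips of the shut fingers; the grasp point (between the pads) lies 19 mm behind it (grip_point_offset is the distance from the TCP to the grasp point, in m); z points along the fingers, y is the line along which they close (so a half turn about z gives the same grasp; the last joint's range is limited). The gripper opens to 85 mm and grips with 20 to 120 N. Pads are 22 mm wide; open, the fingers measure 114 mm over their backs; the gripper's body (76 mm by 85 mm) begins 54 mm behind the grasp point. The pads swing forward as they close: fully open they stand 13 mm farther back than shut.
Start: joints at [-1.28, 0.321, -0.07, 1.45, 0.023, 1.371, -0.057], TCP at [0.178, 0.625, 0.231] pointing down, gripper open.
Joint ranges: [-2.86, 2.86], [-0.3, 2.09], [-1.38, 1.24], [0.06, 2.45], [-1.56, 4.7], [0.09, 2.05], [-2.69, 2.69]. Speed limits (rad/s): [2.57, 2.57, 3.14, 3.14, 3.14, 3.14, 3.14].

## Interface

Orientations are given as a 3x3 rotation matrix whose columns are the frame's x, y, z axes.
In Python, from rig import sense, camera, get_calibration, close_job, grip_point_offset gives the robot as it stands. The module is installed in compiled form; this text tells all that it offers.
- The arm moves only by the shell command python3 -m pendant 'ROWS' [FORCE]. ROWS is JSON, a list of rows, each an object of numbers: "rx", "ry", "rz": the turn, a rotation vector about the world's x, y, z in rad; "dx", "dy", "dz": the shift along the world's x, y, z in mm; "gripper": the finger opening in mm, from 0 to 85.4. In form: [{"rx": .., "ry": .., "rz": .., "dx": .., "dy": .., "dz": .., "gripper": ..}, ...]. A call has 1 to 20 rows; each row is the pose to reach, as a shift and turn from the pose commanded when the call began; what a row does not reach only later rows make up. A row lasts 1/8 s, in which the tool goes at most 62.5 mm and 10.7 degrees, less where a joint would pass 70% of its speed; a pose out of reach is approached as far as the arm can. A call with a gripper value outside its range is refused whole. The fingers move at their own pace and stop on an object; FORCE is the grip in N (left out, the last holds). Time passes only in rows, so rows that repeat a pose let the fingers close. It gives the time, the measured TCP pose, the force, the opening and the grip force at its end, in the units of the state.
- sense(): the state, without advancing time (a new reading comes with each control period).
- camera(name): name is "side" or "top" or "wrist"; returns the picture (400x640x3 uint8, red, green, blue); there is no depth.
- get_calibration(name): a dict with "K" (3x3 intrinsics, pixels), "R" (3x3) and "t" (3): a world point X has camera coordinates R X + t; the wrist camera has in their place "mount" (4x4, takes a point from camera to tool coordinates, whose origin is the TCP and whose axes are the flange's). Camera axes: x right, y down, z forward; pixel columns grow to the right and rows downward; lengths in m; the calibration is good to about 2 mm. A picture is of the moment at which its call begins: read the wrist's pose just before it. get_calibration takes no time and is no camera call.
- close_job(): hands the job in; it is judged then, once.
The state is a dict: "time": time; "q": joint angles; "joint_velocities": joint speeds; "tau": joint torques, N m; "ee_pos": TCP position; "tool_rot": TCP orientation; "contact_force": force on the tool from outside, world axes, zero at the start; "wrist_torque": the same for the moment, N m; "gripper_width": finger opening in m; "gripper_force": force on a finger pad.
Only numpy, scipy, OpenCV 4.12 (cv2) and the standard library are available. Lean on these libraries where they do the work, as an engineer would, in place of code of your own. Each camera call takes 0.05 s, during which the arm holds its last target. There are 200 camera calls.

## Task

The left-hand one of the two sample grinders is to be cleaned. Take its wire finger guard off and lay it, without dropping it, open side down and lengthwise on the floor of the empty blue tray; then unscrew the round knurled cap under it. One grinder has a left-hand thread and the other a right-hand one and nobody marked which, so find out by trying which way loosens it, unscrew it, lift it off, and finish still holding it upright in the gripper, a good 5 cm above where it was seated and over the same grinder. Leave the right-hand grinder alone and do not knock the timer, the spoon or the tin about.

Things in the scene. Friction and masses are not known exactly. Their poses are not given: they have to be found in the camera images.
- grinder_a: White sample grinder with aluminium deck, fixed, 200 x 130 mm, deck 150 mm above the table. Origin on the table straight below its cap's axis, x to its rear (to +130 mm), z up. Only guard and cap stand over 160 mm, and the bare neck (24 mm thick, to 175 mm) once the cap is off. The grinder to open is the one now on the robot's left (y > 0), which may be grinder_a or grinder_b.
- grinder_b: The other grinder, outwardly identical to grinder_a, same frame; its cap's thread has the other hand. The two trade places at random: one stands at y > 0, the other at y < 0.
- guard_a: Wire finger guard over the cap of grinder_a, open below, 104 (own y) x 52 (x) x 82 mm high, 120 g; origin under its centre, z up. Its grip is a flat upright tab, 8 mm thick (x), 36 mm long (y), 54 to 82 mm above the origin. It stands on the deck, 150 mm above the table, inside a 4.5 mm lip, round the cap: lift it straight up 50 mm or more to clear.
- guard_b: The same guard on grinder_b.
- cap_a: Knurled round steel cap of grinder_a, 40 mm high, hollow below, 90 g: a round head, 37 mm across, the top 16 mm, over a skirt 34 mm across; origin at the centre of its underside, z up. Tight at the start, seated 154 mm above the table, top at 194 mm. Grip it by the head. Nothing outside shows the hand of its thread. Thread behaviour: see cap_b.
- cap_b: The same cap on grinder_b. Either cap: turned the tightening way it binds within 0.2 rad (torque climbs past 0.25 N m or it slips in the fingers); the loosening way it turns easily (under 0.15 N m), rises about 2.5 mm per rad after some 2 mm of play, and after about 2 rad in all is out of the thread and lifts straight off. Let go half way it stays put.
- tray: Empty blue sample tray, open, loose, light (45 g), 216 mm long (own y), 109 mm wide (x), rim 32 to 38 mm high, sloping in to a floor about 116 x 56 mm; origin under its centre. A thing on its floor stands 6 to 11 mm above the table. The guard fits down flat only lengthwise, its y along the tray's y, either way round.
- timer: Bystander: flat white timer, 64 x 68 x 17 mm, in front, between the grinders. Origin under its centre.
- spoon: Bystander: steel cupping spoon, 192 mm long, near the front edge. Origin under its centre.
- tin: Bystander: square grey tin, 65 x 65 x 52 mm, on the right. Origin under its centre.

How it is judged:
On the way, in this order (a step that is already met when the one before it is completed fails the run):
1. the left-hand grinder's guard lies open side down and lengthwise on the tray's floor, let go (((world y of grinder_a above 0 m and (x of guard_a in the frame of tray between -0.022 and 0.022 m and y of guard_a in the frame of tray between -0.03 and 0.03 m and z of guard_a in the frame of tray below 0.025 m and angle between guard_a's own z axis and vertical below 0.25 rad and angle between the y axis of guard_a and the y axis of tray, either way round below 0.25 rad and contact force between guard_a and the fingers below 0.05 N and linear speed of guard_a below 0.03 m/s)) or (world y of grinder_b above 0 m and (x of guard_b in the frame of tray between -0.022 and 0.022 m and y of guard_b in the frame of tray between -0.03 and 0.03 m and z of guard_b in the frame of tray below 0.025 m and angle between guard_b's own z axis and vertical below 0.25 rad and angle between the y axis of guard_b and the y axis of tray, either way round below 0.25 rad and contact force between guard_b and the fingers below 0.05 N and linear speed of guard_b below 0.03 m/s)))), for 0.2 s.
2. the left-hand grinder's cap is unscrewed and lifted off (((world y of grinder_a above 0 m and (z of cap_a in the frame of grinder_a above 0.199 m and angle between cap_a's own z axis and vertical below 0.5 rad and contact force between cap_a and the fingers above 1 N and contact force between cap_a and grinder_a below 0.05 N and contact force between cap_a and guard_a below 0.05 N and horizontal distance between cap_a and grinder_a below 0.1 m and linear speed of cap_a below 0.03 m/s)) or (world y of grinder_b above 0 m and (z of cap_b in the frame of grinder_b above 0.199 m and angle between cap_b's own z axis and vertical below 0.5 rad and contact force between cap_b and the fingers above 1 N and contact force between cap_b and grinder_b below 0.05 N and contact force between cap_b and guard_b below 0.05 N and horizontal distance between cap_b and grinder_b below 0.1 m and linear speed of cap_b below 0.03 m/s)))), for 0.3 s.
At the end, for the whole second after the job is handed in: Left guard released, still, on the tray floor: within 22 mm (x), 30 mm (y) of tray centre, under 25 mm up, long axes and tilt within 0.25 rad. Its cap in the fingers (over 1 N), 45 mm or more above its seat, within 100 mm of the grinder axis, tilt under 0.5 rad, touching nothing else (((world y of grinder_a above 0 m and ((x of guard_a in the frame of tray between -0.022 and 0.022 m and y of guard_a in the frame of tray between -0.03 and 0.03 m and z of guard_a in the frame of tray below 0.025 m and angle between guard_a's own z axis and vertical below 0.25 rad and angle between the y axis of guard_a and the y axis of tray, either way round below 0.25 rad and contact force between guard_a and the fingers below 0.05 N and linear speed of guard_a below 0.03 m/s) and (z of cap_a in the frame of grinder_a above 0.199 m and angle between cap_a's own z axis and vertical below 0.5 rad and contact force between cap_a and the fingers above 1 N and contact force between cap_a and grinder_a below 0.05 N and contact force between cap_a and guard_a below 0.05 N and horizontal distance between cap_a and grinder_a below 0.1 m and linear speed of cap_a below 0.03 m/s))) or (world y of grinder_b above 0 m and ((x of guard_b in the frame of tray between -0.022 and 0.022 m and y of guard_b in the frame of tray between -0.03 and 0.03 m and z of guard_b in the frame of tray below 0.025 m and angle between guard_b's own z axis and vertical below 0.25 rad and angle between the y axis of guard_b and the y axis of tray, either way round below 0.25 rad and contact force between guard_b and the fingers below 0.05 N and linear speed of guard_b below 0.03 m/s) and (z of cap_b in the frame of grinder_b above 0.199 m and angle between cap_b's own z axis and vertical below 0.5 rad and contact force between cap_b and the fingers above 1 N and contact force between cap_b and grinder_b below 0.05 N and contact force between cap_b and guard_b below 0.05 N and horizontal distance between cap_b and grinder_b below 0.1 m and linear speed of cap_b below 0.03 m/s))))); the arm keeps its last pose, push and grip.
It fails at once if the right-hand grinder's cap moved by over 6 mm or its guard by over 15 mm ((world y of grinder_a below 0 m and (distance of cap_a from where it was at the start of the episode above 0.006 m or distance of guard_a from where it was at the start of the episode above 0.015 m)) or (world y of grinder_b below 0 m and (distance of cap_b from where it was at the start of the episode above 0.006 m or distance of guard_b from where it was at the start of the episode above 0.015 m))).
It fails at once if a guard or cap was dropped (loose from the fingers faster than 0.6 m/s, a fall of about 2 cm) ((contact force between guard_a and the fingers below 0.05 N and linear speed of guard_a above 0.6 m/s) or (contact force between guard_b and the fingers below 0.05 N and linear speed of guard_b above 0.6 m/s) or (contact force between cap_a and the fingers below 0.05 N and linear speed of cap_a above 0.6 m/s) or (contact force between cap_b and the fingers below 0.05 N and linear speed of cap_b above 0.6 m/s)).
It fails at once if a bystander was shifted by over 40 mm (distance of any of timer, spoon, tin from where it was at the start of the episode above 0.04 m).
It also fails if it takes over 64 s, if anything falls off the work surface, if the arm or the gripper's body presses on something with over 40 N, if the wrist force passes 120 N, or if a joint passes its speed limit or range.

## Working session

There is one attempt and no reset: what is moved stays moved. The work goes in short steps, Python scripts to look and compute and a shell command to move; the robot and the scene stay as the last step left them, time stands still between calls to the robot, and variables do not carry over. Pictures are saved under pics/ and viewed, at most 10 in all, crops included, and the job is handed in when it is done.

```bash
mkdir -p pics; cat > h.py <<'E'
import numpy as np, cv2
from rig import *
def snap(n,f):
    s=sense(); im=camera(n); cv2.imwrite('pics/'+f,cv2.cvtColor(im,cv2.COLOR_RGB2BGR)); return s,im
def cam(n,s=None):
    c=get_calibration(n); K=np.array(c['K'])
    if n=='wrist':
        M=np.array(c['mount']); T=np.eye(4); T[:3,:3]=s['tool_rot']; T[:3,3]=s['ee_pos']
        W=np.linalg.inv(T@M); return K,W[:3,:3],W[:3,3]
    return K,np.array(c['R']),np.array(c['t'])
def tri(obs):
    A=[];b=[];
    for (K,R,t),(u,v) in obs:
        P=K@np.c_[R,t]
        for r in (u*P[2]-P[0],v*P[2]-P[1]): A.append(r[:3]/np.linalg.norm(r[:3]));b.append(-r[3]/np.linalg.norm(r[:3]))
    A=np.array(A);b=np.array(b);x=np.linalg.lstsq(A,b,rcond=None)[0]; return x,A@x-b
def atz(c,uv,z):
    K,R,t=c; d=R.T@np.linalg.solve(K,[*uv,1]); o=-R.T@t; return o+d*(z-o[2])/d[2]
def proj(c,X):
    K,R,t=c; p=K@(R@np.array(X)+t); return p[:2]/p[2]
E
python3 - <<'E'
from h import *
s,a=snap('top','top.png');_,b=snap('side','side.png')
print({k:np.round(v,3).tolist() for k,v in s.items()},grip_point_offset)
for n in('top','side'):
    K,R,t=cam(n);print(n,K.tolist(),(-R.T@t).round(3),R.round(2).tolist())
print(get_calibration('wrist'))
E
```

```text
{'time': 0.0, 'q': [-1.28, 0.322, -0.07, 1.452, 0.023, 1.371, -0.057], 'joint_velocities': [-0.001, -0.0, 0.001, -0.0, -0.001, 0.001, 0.001], 'tau': [-0.0, -49.359, -0.382, -31.433, 0.013, 0.012, -0.0], 'ee_pos': [0.178, 0.625, 0.23], 'tool_rot': [[-0.962, 0.273, -0.0], [0.273, 0.962, -0.002], [-0.0, -0.002, -1.0]], 'contact_force': [0.771, -0.106, 0.327], 'wrist_torque': [0.046, 0.042, -0.006], 'gripper_force': 0.0, 'gripper_width': 0.085} 0.0187
top [[428.1695480068013, 0.0, 315.3753773672436], [0.0, 428.1695480068013, 199.69672286103128], [0.0, 0.0, 1.0]] [ 0.244 -0.064  1.515] [[-0.0, -1.0, -0.03], [-0.99, 0.01, -0.16], [0.16, 0.03, -0.99]]
side [[406.6756795485639, 0.0, 317.46696740550874], [0.0, 406.6756795485639, 196.12042544751858], [0.0, 0.0, 1.0]] [-0.096 -0.835  0.603] [[0.83, -0.56, -0.03], [-0.27, -0.36, -0.9], [0.49, 0.75, -0.44]]
{'K': array([[278.251615  ,   0.        , 318.5594392 ],
       [  0.        , 278.251615  , 202.12532117],
       [  0.        ,   0.        ,   1.        ]]), 'mount': array([[ 2.51722439e-05, -9.58049197e-01, -2.86603797e-01,
         7.27340798e-02],
       [ 9.99998891e-01, -4.02583862e-04,  1.43357264e-03,
         5.25164162e-04],
       [-1.48881518e-03, -2.86603515e-01,  9.58048124e-01,
        -1.42438553e-01],
       [ 0.00000000e+00,  0.00000000e+00,  0.00000000e+00,
         1.00000000e+00]])}
```

View pics/top.png

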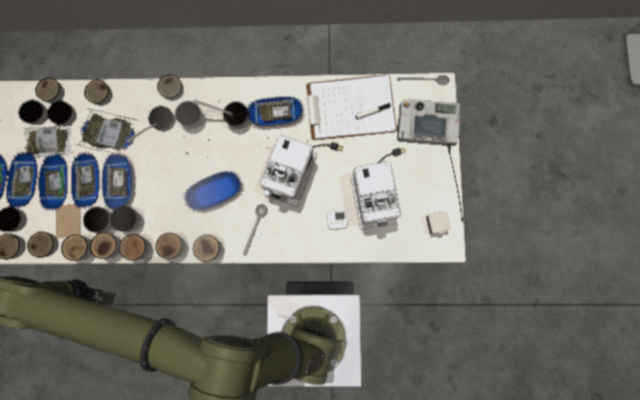

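View pics/side.png

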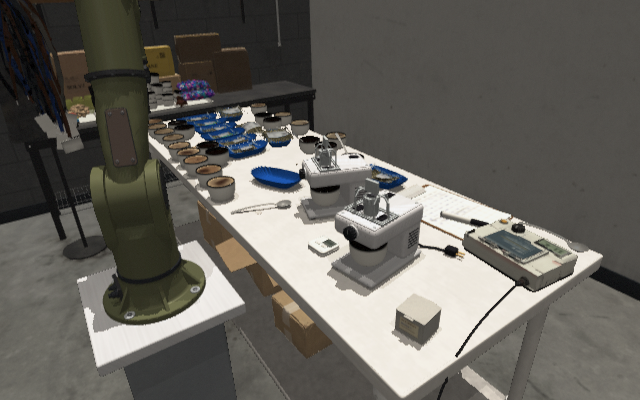

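The top picture shows the left grinder's guard near (287,177), the tray at (214,190), the spoon at (257,228), the timer at (337,219) and the tin at (438,223). The side picture shows the left guard near (325,155).

```bash
python3 - <<'E'
from h import *
a=cv2.imread('pics/top.png');b=cv2.imread('pics/side.png')
A=cv2.resize(a[130:215,180:320],(800,486),interpolation=cv2.INTER_CUBIC)
cv2.imwrite('pics/c1.png',A)
c=cam('top')
for uv,z in (((287,177),.23),((214,190),.02),((257,228),0),((337,219),.02),((187,202),.035),((242,178),.035)): print(uv,atz(c,uv,z).round(3))
E
```

```text
(287, 177) [0.518 0.067 0.23 ]
(214, 190) [0.518 0.35  0.02 ]
(257, 228) [0.383 0.197 0.   ]
(337, 219) [ 0.41  -0.088  0.02 ]
(187, 202) [0.473 0.441 0.035]
(242, 178) [0.558 0.247 0.035]
```

View pics/c1.png

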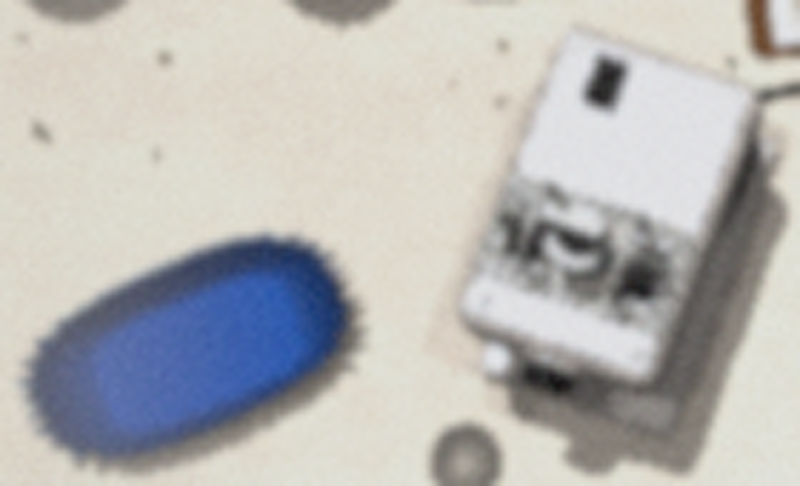

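```bash
python3 -m pendant '[{"dx":30,"dy":-30,"dz":30,"rz":-0.15},{"dx":66,"dy":-74,"dz":55,"rz":-0.3},{"dx":102,"dy":-120,"dz":80,"rz":-0.47},{"dx":138,"dy":-166,"dz":105,"rz":-0.64},{"dx":174,"dy":-212,"dz":130,"rz":-0.8},{"dx":210,"dy":-260,"dz":150,"rz":-0.98},{"dx":246,"dy":-306,"dz":170,"rz":-1.15},{"dx":282,"dy":-352,"dz":170,"rz":-1.32},{"dx":318,"dy":-400,"dz":170,"rz":-1.48},{"dx":350,"dy":-445,"dz":170,"rz":-1.655},{"dx":350,"dy":-445,"dz":170,"rz":-1.655},{"dx":350,"dy":-445,"dz":170,"rz":-1.655},{"dx":350,"dy":-445,"dz":170,"rz":-1.655}]'
python3 - <<'E'
from h import *
import pickle
s,a=snap('wrist','w1.png');pickle.dump(s,open('w1.pkl','wb'))
print(np.round(s['q'],2),np.round(s['ee_pos'],3),np.round(s['tool_rot'],3).tolist(),s['time'])
E
```

```text
[-1.28  0.32 -0.07  1.45  0.02  1.37 -0.06] [0.178 0.625 0.23 ] [[-0.962, 0.273, -0.0], [0.273, 0.962, -0.002], [-0.0, -0.002, -1.0]] 0.1$[0]: bad value
```

View pics/w1.png

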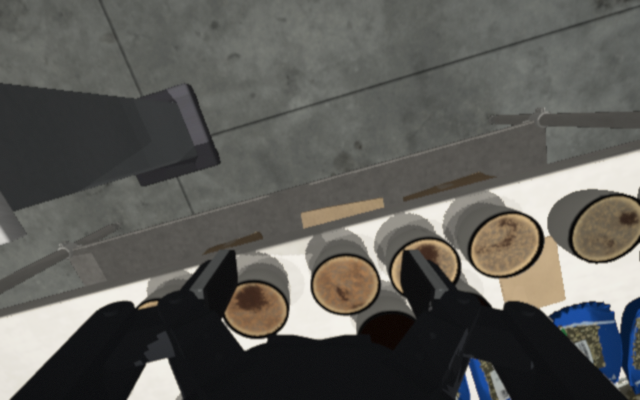

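The move was refused because every row needs all its keys, so this picture is still the start view over the bowls. I'll resend it with full rows.

```bash
python3 -m pendant '[{"rx":0,"ry":0,"rz":-0.15,"dx":30,"dy":-30,"dz":30,"gripper":85},{"rx":0,"ry":0,"rz":-0.3,"dx":66,"dy":-74,"dz":55,"gripper":85},{"rx":0,"ry":0,"rz":-0.47,"dx":102,"dy":-120,"dz":80,"gripper":85},{"rx":0,"ry":0,"rz":-0.64,"dx":138,"dy":-166,"dz":105,"gripper":85},{"rx":0,"ry":0,"rz":-0.8,"dx":174,"dy":-212,"dz":130,"gripper":85},{"rx":0,"ry":0,"rz":-0.98,"dx":210,"dy":-260,"dz":150,"gripper":85},{"rx":0,"ry":0,"rz":-1.15,"dx":246,"dy":-306,"dz":170,"gripper":85},{"rx":0,"ry":0,"rz":-1.32,"dx":282,"dy":-352,"dz":170,"gripper":85},{"rx":0,"ry":0,"rz":-1.48,"dx":318,"dy":-400,"dz":170,"gripper":85},{"rx":0,"ry":0,"rz":-1.655,"dx":350,"dy":-445,"dz":170,"gripper":85},{"rx":0,"ry":0,"rz":-1.655,"dx":350,"dy":-445,"dz":170,"gripper":85},{"rx":0,"ry":0,"rz":-1.655,"dx":350,"dy":-445,"dz":170,"gripper":85},{"rx":0,"ry":0,"rz":-1.655,"dx":350,"dy":-445,"dz":170,"gripper":85}]' 40 &&
python3 - <<'E'
from h import *
import pickle
s,a=snap('wrist','w2.png');pickle.dump(s,open('w2.pkl','wb'))
print(np.round(s['q'],2),np.round(s['ee_pos'],3),np.round(s['tool_rot'],3).tolist(),s['time'])
c=cam('wrist',s)
for X in ([.53,.09,.232],[.52,.35,.02]): print(proj(c,X))
E
```

```text
time: 1.78
ee_pos: [0.5268, 0.1821, 0.4011]
tool_rot: [[0.35, 0.937, -0.001], [0.937, -0.35, 0.0], [0.0, -0.001, -1.0]]
contact_force: [0.1, 0.5, -0.1]
gripper_width: 0.0854
gripper_force: 0.0
[-0.78  0.09  0.44  1.4  -0.04  1.66 -0.7 ] [0.527 0.182 0.401] [[0.35, 0.937, -0.001], [0.937, -0.35, 0.0], [0.0, -0.001, -1.0]] 1.775
[346.99259948 253.29819304]
[280.7813144   69.96932988]
```

View pics/w2.png

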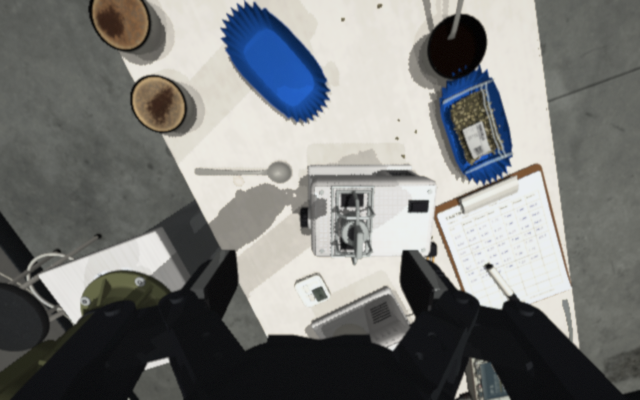

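Wrist picture: the left guard is at about (353,225) with its tab near (357,230), and the tray is centred near (275,63). I'll take a second, nearer view and put the crops side by side.

```bash
python3 -m pendant '[{"rx":0,"ry":0,"rz":0,"dx":0,"dy":-30,"dz":-25,"gripper":85},{"rx":0,"ry":0,"rz":0,"dx":0,"dy":-60,"dz":-50,"gripper":85},{"rx":0,"ry":0,"rz":0,"dx":0,"dy":-60,"dz":-50,"gripper":85},{"rx":0,"ry":0,"rz":0,"dx":0,"dy":-60,"dz":-50,"gripper":85},{"rx":0,"ry":0,"rz":0,"dx":0,"dy":-60,"dz":-50,"gripper":85}]' &&
python3 - <<'E'
from h import *
import pickle
s,a=snap('wrist','w3.png');pickle.dump(s,open('w3.pkl','wb'))
c=cam('wrist',s)
u,v=proj(c,[.535,.09,.2]).astype(int);print(u,v)
i2=cv2.imread('pics/w2.png');i3=cv2.imread('pics/w3.png')
def cr(i,u,v,w,h,W,H):return cv2.resize(i[v:v+h,u:u+w],(W,H),interpolation=cv2.INTER_CUBIC)
v0=max(0,v-60)
print('w3 crop',u-50,v0)
o=np.vstack([np.hstack([cr(i2,300,155,80,60*2,400,600)[:0] if 0 else cr(i2,300,160,100,110,400,440),cr(i3,u-50,v0,100,110,400,440)])])
o=np.vstack([o,np.hstack([cr(i2,210,0,240,96,400,160),cr(i3,210,0,240,96,400,160)])])
cv2.imwrite('pics/c2.png',o)
E
```

```text
time: 2.45
ee_pos: [0.5278, 0.1221, 0.3521]
tool_rot: [[0.351, 0.937, 0.001], [0.937, -0.351, 0.001], [0.001, 0.001, -1.0]]
contact_force: [-0.5, 0.4, -0.9]
gripper_width: 0.0849
gripper_force: 0.0
334 213
w3 crop 284 153
```

View pics/c2.png

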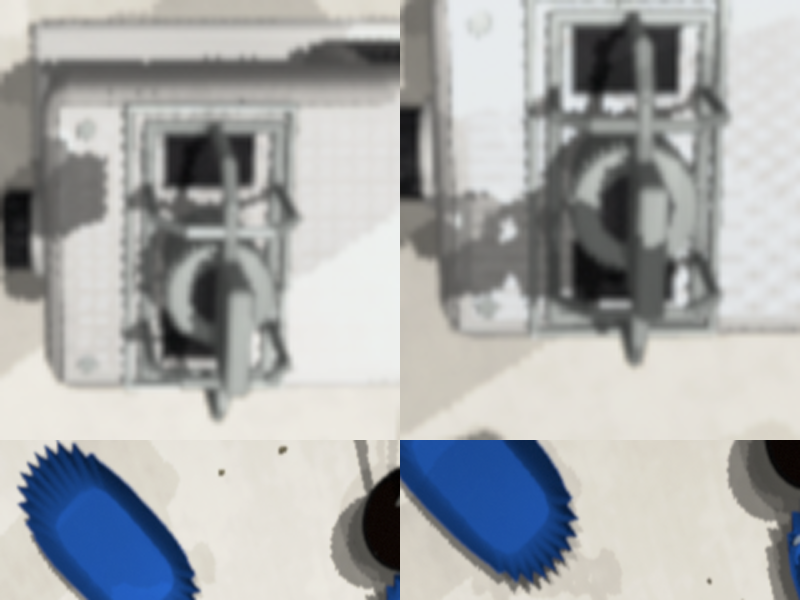

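```bash
python3 - <<'E'
from h import *
import pickle
s2,s3=[pickle.load(open(f,'rb')) for f in('w2.pkl','w3.pkl')]
c2,c3=cam('wrist',s2),cam('wrist',s3)
p2=lambda x,y:(300+x/4,160+y/4); p3=lambda x,y:(284+(x-400)/4,153+y/4)
for n,a,b in (('tab',p2(240,341),p3(653,250)),('tabfar',p2(240,290),p3(653,185)),('tabnear',p2(240,392),p3(653,315)),
  ('wiretip',p2(213,128),p3(632,17)),('capcentre-ish',p2(222,290),p3(634,203))):
    x,r=tri([(c2,a),(c3,b)]);print(n,x.round(4),r.round(4))
L=[atz(c2,p2(*p),.1545) for p in((125,105),(130,383),(292,108),(287,383))]
for p in L:print(p.round(4))
print('mean',np.mean(L,0),[np.arctan2(-(a-b)[0],(a-b)[1]) for a,b in((L[0],L[1]),(L[2],L[3]))], np.linalg.norm(L[0]-L[1]),np.linalg.norm(L[0]-L[2]))
L=[atz(c3,p3(*p),.1545) for p in((530,0),(530,330),(720,0),(716,330))]
for p in L:print(p.round(4))
print([np.arctan2(-(a-b)[0],(a-b)[1]) for a,b in((L[0],L[1]),(L[2],L[3]))])
# wires
im=cv2.imread('pics/w2.png'); h=cv2.cvtColor(im,cv2.COLOR_BGR2HSV)
m=cv2.inRange(h,(100,120,40),(125,255,255));m[:, :205]=0;m[:,345:]=0;m[140:]=0
n,l,st,ce=cv2.connectedComponentsWithStats(m);k=1+np.argmax(st[1:,4])
ys,xs=np.nonzero(l==k);print('tray px',st[k],ce[k])
P=np.array([atz(c2,(x,y),.03)[:2] for x,y in zip(xs,ys)],dtype=np.float32)
(cx,cy),(w,hh),ang=cv2.minAreaRect(P*1000);print('tray',cx,cy,w,hh,ang)
m2=P-P.mean(0);e,v=np.linalg.eigh(m2.T@m2);print('pca',P.mean(0),np.arctan2(v[1,1],v[0,1]))
E
```

```text
tab [0.5484 0.0946 0.2318] [ 0. -0. -0.  0.]
tabfar [0.5538 0.1105 0.2315] [-0.0001  0.      0.0001 -0.    ]
tabnear [0.5429 0.078  0.2316] [ 0.0001 -0.0001 -0.0001  0.0001]
wiretip [0.5646 0.14   0.1571] [-0.0004  0.0001  0.0004 -0.0001]
capcentre-ish [0.5476 0.0966 0.1959] [ 0.0004 -0.0002 -0.0004  0.0002]
[0.5374 0.1584 0.1545]
[0.502  0.0539 0.1545]
[0.5932 0.1364 0.1545]
[0.5589 0.0326 0.1545]
mean [0.54784528 0.09533601 0.1545    ] [np.float64(-0.3267948967862121), np.float64(-0.3192630793345072)] 0.11039101807122857 0.05995071524862543
[0.5379 0.1553 0.1545]
[0.4998 0.0541 0.1545]
[0.5918 0.1351 0.1545]
[0.5573 0.0326 0.1545]
[np.float64(-0.3603048391473647), np.float64(-0.3240217572791663)]
tray px [ 222    3  107  118 7075] [274.88084806  62.33837456]
tray 516.4622192382812 357.8923034667969 104.68077087402344 208.22329711914062 24.823434829711914
pca [0.51605713 0.36111677] 1.9748819
```

Tab top triangulates to z=0.2318 (expected 0.232), the cap to about 0.196 (expected 0.194), and the frame measures 110x60 mm, so the measurements hold. Grinder yaw is about -0.33, and the tray is near (0.516,0.359) with yaw about 0.42.

```bash
python3 -m pendant '[{"rx":0,"ry":0,"rz":0.03,"dx":20,"dy":-27,"dz":-30,"gripper":45},{"rx":0,"ry":0,"rz":0.03,"dx":20,"dy":-27,"dz":-70,"gripper":45},{"rx":0,"ry":0,"rz":0.03,"dx":20,"dy":-27,"dz":-105,"gripper":45},{"rx":0,"ry":0,"rz":0.03,"dx":20,"dy":-27,"dz":-130,"gripper":45},{"rx":0,"ry":0,"rz":0.03,"dx":20,"dy":-27,"dz":-147,"gripper":45},{"rx":0,"ry":0,"rz":0.03,"dx":20,"dy":-27,"dz":-147,"gripper":45},{"rx":0,"ry":0,"rz":0.03,"dx":20,"dy":-27,"dz":-147,"gripper":45},{"rx":0,"ry":0,"rz":0.03,"dx":20,"dy":-27,"dz":-147,"gripper":45}]' 40
python3 -m pendant '[{"rx":0,"ry":0,"rz":0,"dx":0,"dy":0,"dz":0,"gripper":0},{"rx":0,"ry":0,"rz":0,"dx":0,"dy":0,"dz":0,"gripper":0},{"rx":0,"ry":0,"rz":0,"dx":0,"dy":0,"dz":0,"gripper":0},{"rx":0,"ry":0,"rz":0,"dx":0,"dy":0,"dz":0,"gripper":0},{"rx":0,"ry":0,"rz":0,"dx":0,"dy":0,"dz":0,"gripper":0},{"rx":0,"ry":0,"rz":0,"dx":0,"dy":0,"dz":0,"gripper":0}]' 40
python3 - <<'E'
from h import *
s=sense();print(np.round(s['q'],2))
c=cam('top');im=cv2.imread('pics/top.png');h=cv2.cvtColor(im,cv2.COLOR_BGR2HSV)
m=cv2.inRange(h,(100,120,40),(125,255,255));m[:, :180]=0;m[:,248:]=0;m[:165]=0;m[220:]=0
ys,xs=np.nonzero(m);P=np.array([atz(c,(x,y),.03)[:2] for x,y in zip(xs,ys)],dtype=np.float32)
print('tray',cv2.minAreaRect(P*1000));m2=P-P.mean(0);e,v=np.linalg.eigh(m2.T@m2);print('pca',P.mean(0),np.arctan2(v[1,1],v[0,1]))
E
```

```text
time: 3.5
ee_pos: [0.5484, 0.0935, 0.2056]
tool_rot: [[0.325, 0.946, 0.002], [0.946, -0.325, 0.001], [0.001, 0.002, -1.0]]
contact_force: [0.1, 0.2, -0.8]
gripper_width: 0.0449
gripper_force: 0.0
time: 4.25
ee_pos: [0.5477, 0.0933, 0.2046]
tool_rot: [[0.325, 0.946, 0.0], [0.946, -0.325, 0.0], [0.0, 0.0, -1.0]]
contact_force: [-0.8, 0.5, 4.2]
gripper_width: 0.007
gripper_force: 42.8
[-0.68  0.14  0.51  1.74 -0.07  1.28 -0.48]
tray ((515.6510620117188, 332.0595397949219), (87.72291564941406, 153.4063262939453), 34.15574645996094)
pca [0.5187694 0.3292191] 2.0684297
```

Tab gripped at 7 mm. The top-camera mask was cut off, so I'll recheck the tray with the wrist camera while carrying. Lifting now.

```bash
python3 -m pendant '[{"rx":0,"ry":0,"rz":0,"dx":0,"dy":0,"dz":15,"gripper":0},{"rx":0,"ry":0,"rz":0,"dx":0,"dy":0,"dz":32,"gripper":0},{"rx":0,"ry":0,"rz":0,"dx":0,"dy":0,"dz":50,"gripper":0},{"rx":0,"ry":0,"rz":0,"dx":0,"dy":0,"dz":75,"gripper":0},{"rx":0,"ry":0,"rz":0,"dx":0,"dy":0,"dz":100,"gripper":0},{"rx":0,"ry":0,"rz":0,"dx":0,"dy":0,"dz":115,"gripper":0},{"rx":0,"ry":0,"rz":0.1,"dx":2,"dy":20,"dz":120,"gripper":0},{"rx":0,"ry":0,"rz":0.25,"dx":6,"dy":50,"dz":120,"gripper":0},{"rx":0,"ry":0,"rz":0.4,"dx":10,"dy":85,"dz":120,"gripper":0},{"rx":0,"ry":0,"rz":0.55,"dx":14,"dy":120,"dz":120,"gripper":0},{"rx":0,"ry":0,"rz":0.68,"dx":17,"dy":140,"dz":120,"gripper":0},{"rx":0,"ry":0,"rz":0.75,"dx":17,"dy":151,"dz":120,"gripper":0},{"rx":0,"ry":0,"rz":0.75,"dx":17,"dy":151,"dz":120,"gripper":0},{"rx":0,"ry":0,"rz":0.75,"dx":17,"dy":151,"dz":120,"gripper":0},{"rx":0,"ry":0,"rz":0.75,"dx":17,"dy":151,"dz":120,"gripper":0},{"rx":0,"ry":0,"rz":0.75,"dx":17,"dy":151,"dz":120,"gripper":0}]' 40
python3 - <<'E'
from h import *
import pickle
s,im=snap('wrist','w4.png');pickle.dump(s,open('w4.pkl','wb'));_,t=snap('top','top2.png')
print(np.round(s['q'],2),s['gripper_width'])
c=cam('wrist',s);print(proj(c,[.516,.359,.03]),proj(c,[.548,.0955,.194]))
b=cv2.resize(cv2.cvtColor(t,cv2.COLOR_RGB2BGR)[150:225,175:275],(640,480)[:2])
cv2.imwrite('pics/c4.png',np.hstack([cv2.cvtColor(im,cv2.COLOR_RGB2BGR)])) 
E
```

```text
time: 6.25
ee_pos: [0.5648, 0.2437, 0.3246]
tool_rot: [[-0.406, 0.914, 0.0], [0.914, 0.406, 0.0], [-0.0, 0.0, -1.0]]
contact_force: [0.1, 0.0, -0.6]
gripper_width: 0.0074
gripper_force: 42.2
[-0.76  0.22  0.38  1.41 -0.08  1.53  0.03] 0.007367166984699638
[319.38196705  81.86218885] [252.06330491 302.81736734]
```

View pics/c4.png

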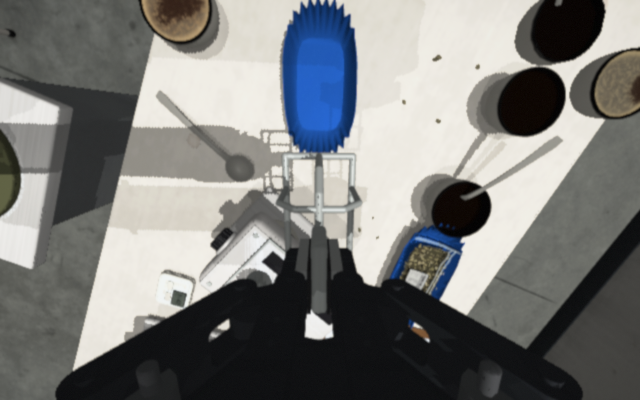

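The wrist picture shows the tray's long axis upright in the image. Its near end is at (319,152), its sides are at x=282 and 357, and its floor spans about x 298-345, y 38-130. The guard hangs level in the grip.

```bash
python3 - <<'E'
from h import *
import pickle
s=pickle.load(open('w4.pkl','rb'));s2=pickle.load(open('w2.pkl','rb'))
for f,ss,box in(('w4.png',s,(260,0,380,165)),('w2.png',s2,(205,0,345,140))):
    c=cam('wrist',ss);im=cv2.imread('pics/'+f);h=cv2.cvtColor(im,cv2.COLOR_BGR2HSV)
    for lo,z,nm in((40,.034,'all'),(150,.008,'bright')):
        m=cv2.inRange(h,(98,110,lo),(128,255,255));M=np.zeros_like(m);x0,y0,x1,y1=box;M[y0:y1,x0:x1]=m[y0:y1,x0:x1]
        n,l,st,ce=cv2.connectedComponentsWithStats(M);k=1+np.argmax(st[1:,4]);ys,xs=np.nonzero(l==k)
        P=np.array([atz(c,p,z)[:2] for p in zip(xs,ys)],dtype=np.float32)
        e=np.array([np.sin(.42)*-1,np.cos(.42)]);g=np.array([np.cos(.42),np.sin(.42)]);
        a=P@e;b=P@g;A=(np.percentile(a,.3)+np.percentile(a,99.7))/2;B=(np.percentile(b,.3)+np.percentile(b,99.7))/2
        print(f,nm,st[k],cv2.minAreaRect(P*1000),'ctr',A*e+B*g,'len',np.ptp(a),np.ptp(b))
E
```

```text
w4.png all [ 283    0   74  153 9421] ((515.6677856445312, 358.97314453125), (104.7501220703125, 200.98294067382812), 24.240036010742188) ctr [0.51586222 0.35877249] len 0.20094869441375499 0.10480558591415612
w4.png bright [ 294   36   50  106 4571] ((519.1415405273438, 348.83453369140625), (75.08638000488281, 150.2700653076172), 23.935943603515625) ctr [0.51880671 0.3497327 ] len 0.1502974710334169 0.07508626185204437
w2.png all [ 222    3  107  118 7129] ((517.5621337890625, 356.35394287109375), (104.13654327392578, 206.51547241210938), 24.819171905517578) ctr [0.51697801 0.35661794] len 0.20646693700105576 0.10483433710541079
w2.png bright [ 243   28   73   82 3330] ((518.9891357421875, 350.87176513671875), (73.55606079101562, 141.76873779296875), 22.53916358947754) ctr [0.51889567 0.35170929] len 0.14203578853481022 0.07401506484520703
```

```bash
python3 -m pendant '[{"rx":0,"ry":0,"rz":0,"dx":-20,"dy":45,"dz":-10,"gripper":0},{"rx":0,"ry":0,"rz":0,"dx":-40,"dy":90,"dz":-30,"gripper":0},{"rx":0,"ry":0,"rz":0,"dx":-48,"dy":112,"dz":-70,"gripper":0},{"rx":0,"ry":0,"rz":0,"dx":-48,"dy":113,"dz":-120,"gripper":0},{"rx":0,"ry":0,"rz":0,"dx":-48,"dy":113,"dz":-165,"gripper":0},{"rx":0,"ry":0,"rz":0,"dx":-48,"dy":113,"dz":-195,"gripper":0},{"rx":0,"ry":0,"rz":0,"dx":-48,"dy":113,"dz":-215,"gripper":0},{"rx":0,"ry":0,"rz":0,"dx":-48,"dy":113,"dz":-228,"gripper":0},{"rx":0,"ry":0,"rz":0,"dx":-48,"dy":113,"dz":-238,"gripper":0},{"rx":0,"ry":0,"rz":0,"dx":-48,"dy":113,"dz":-246,"gripper":0},{"rx":0,"ry":0,"rz":0,"dx":-48,"dy":113,"dz":-252,"gripper":0},{"rx":0,"ry":0,"rz":0,"dx":-48,"dy":113,"dz":-252,"gripper":0}]' 40
python3 -m pendant '[{"rx":0,"ry":0,"rz":0,"dx":0,"dy":0,"dz":-2,"gripper":0},{"rx":0,"ry":0,"rz":0,"dx":0,"dy":0,"dz":-4,"gripper":0},{"rx":0,"ry":0,"rz":0,"dx":0,"dy":0,"dz":-5,"gripper":0},{"rx":0,"ry":0,"rz":0,"dx":0,"dy":0,"dz":-5,"gripper":0}]' 40
```

```text
time: 7.85
ee_pos: [0.5165, 0.3572, 0.0721]
tool_rot: [[-0.407, 0.913, -0.0], [0.913, 0.407, -0.0], [-0.0, -0.0, -1.0]]
contact_force: [0.3, -0.4, -1.0]
gripper_width: 0.0072
gripper_force: 42.2
time: 8.35
ee_pos: [0.5166, 0.3573, 0.0673]
tool_rot: [[-0.407, 0.913, 0.0], [0.913, 0.407, -0.0], [-0.0, -0.0, -1.0]]
contact_force: [0.7, -0.6, -1.2]
gripper_width: 0.0074
gripper_force: 42.2
```

```bash
python3 -m pendant '[{"rx":0,"ry":0,"rz":0,"dx":0,"dy":0,"dz":-1.5,"gripper":0},{"rx":0,"ry":0,"rz":0,"dx":0,"dy":0,"dz":-3,"gripper":0},{"rx":0,"ry":0,"rz":0,"dx":0,"dy":0,"dz":-3,"gripper":0}]' 40
python3 - <<'E'
from h import *
snap('side','s5.png')
E
```

```text
time: 8.72
ee_pos: [0.5165, 0.3572, 0.0641]
tool_rot: [[-0.407, 0.913, -0.0], [0.913, 0.407, -0.0], [-0.0, -0.0, -1.0]]
contact_force: [-0.1, 0.1, -1.4]
gripper_width: 0.0074
gripper_force: 42.2
```

```bash
python3 -m pendant '[{"rx":0,"ry":0,"rz":0,"dx":0,"dy":0,"dz":-1.5,"gripper":0},{"rx":0,"ry":0,"rz":0,"dx":0,"dy":0,"dz":-3,"gripper":0},{"rx":0,"ry":0,"rz":0,"dx":0,"dy":0,"dz":-3,"gripper":0}]' 40
```

```text
time: 9.15
ee_pos: [0.5169, 0.3575, 0.0621]
tool_rot: [[-0.407, 0.913, 0.0], [0.913, 0.407, 0.0], [0.0, 0.001, -1.0]]
contact_force: [-0.7, -0.6, 4.2]
gripper_width: 0.0072
gripper_force: 42.9
```

Contact reached with the guard's base at about 7.5 mm, so it is on the floor. Releasing.

```bash
python3 -m pendant '[{"rx":0,"ry":0,"rz":0,"dx":0,"dy":0,"dz":0,"gripper":15},{"rx":0,"ry":0,"rz":0,"dx":0,"dy":0,"dz":0,"gripper":30},{"rx":0,"ry":0,"rz":0,"dx":0,"dy":0,"dz":0,"gripper":35},{"rx":0,"ry":0,"rz":0,"dx":0,"dy":0,"dz":0,"gripper":35},{"rx":0,"ry":0,"rz":0,"dx":0,"dy":0,"dz":10,"gripper":40},{"rx":0,"ry":0,"rz":0,"dx":0,"dy":0,"dz":35,"gripper":40},{"rx":0,"ry":0,"rz":0,"dx":5,"dy":-20,"dz":80,"gripper":40},{"rx":0,"ry":0,"rz":0,"dx":20,"dy":-55,"dz":130,"gripper":55},{"rx":0,"ry":0,"rz":0,"dx":38,"dy":-90,"dz":180,"gripper":55},{"rx":0,"ry":0,"rz":0,"dx":52,"dy":-124,"dz":215,"gripper":55},{"rx":0,"ry":0,"rz":0,"dx":52,"dy":-124,"dz":230,"gripper":55},{"rx":0,"ry":0,"rz":0,"dx":52,"dy":-124,"dz":230,"gripper":55},{"rx":0,"ry":0,"rz":0,"dx":52,"dy":-124,"dz":230,"gripper":55}]' 40
python3 - <<'E'
from h import *
import pickle
s,im=snap('wrist','w6.png');pickle.dump(s,open('w6.pkl','wb'));im=cv2.cvtColor(im,cv2.COLOR_RGB2BGR)
print(np.round(s['q'],2))
c=cam('wrist',s);u,v=proj(c,[.548,.0955,.194]);print(u,v)
cv2.imwrite('pics/c6.png',np.vstack([cv2.resize(im[0:170,235:405],(560,560)),]))
E
```

```text
time: 10.78
ee_pos: [0.5674, 0.2348, 0.2898]
tool_rot: [[-0.409, 0.912, -0.002], [0.912, 0.409, -0.0], [0.001, -0.002, -1.0]]
contact_force: [0.4, -0.2, 0.1]
gripper_width: 0.0547
gripper_force: 0.0
[-0.74  0.23  0.37  1.47 -0.08  1.46  0.05]
244.7202791256294 316.42869248104495
```

View pics/c6.png

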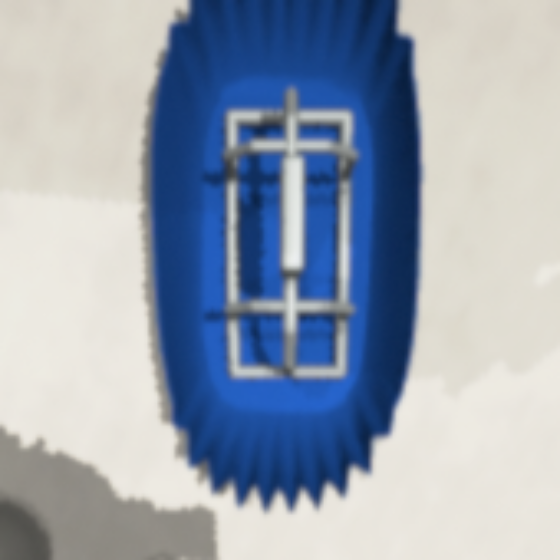

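Placing confirmed: the guard sits flat, lengthwise and inside the tray floor (centre about (291,245) in the crop). Next, measure the bare cap from two wrist positions.

```bash
python3 -m pendant '[{"rx":0,"ry":0,"rz":-0.15,"dx":-10,"dy":-45,"dz":0,"gripper":60},{"rx":0,"ry":0,"rz":-0.27,"dx":-19,"dy":-85,"dz":0,"gripper":60},{"rx":0,"ry":0,"rz":-0.27,"dx":-19,"dy":-85,"dz":0,"gripper":60},{"rx":0,"ry":0,"rz":-0.27,"dx":-19,"dy":-85,"dz":0,"gripper":60},{"rx":0,"ry":0,"rz":-0.27,"dx":-19,"dy":-85,"dz":0,"gripper":60}]' 40
python3 - <<'E'
from h import *
import pickle
s,im=snap('wrist','w7.png');pickle.dump(s,open('w7.pkl','wb'))
E
python3 -m pendant '[{"rx":0,"ry":0,"rz":0,"dx":0,"dy":-40,"dz":0,"gripper":60},{"rx":0,"ry":0,"rz":0,"dx":0,"dy":-40,"dz":0,"gripper":60},{"rx":0,"ry":0,"rz":0,"dx":0,"dy":-40,"dz":0,"gripper":60},{"rx":0,"ry":0,"rz":0,"dx":0,"dy":-40,"dz":0,"gripper":60}]' 40
python3 - <<'E'
from h import *
import pickle
s,im=snap('wrist','w8.png');pickle.dump(s,open('w8.pkl','wb'))
print(np.round(s['q'],2));o=[]
for f in('w7','w8'):
    s=pickle.load(open(f+'.pkl','rb'));c=cam('wrist',s);u,v=proj(c,[.548,.0955,.194]).astype(int);print(f,u-40,v-40)
    im=cv2.imread(f'pics/{f}.png');o.append(cv2.resize(im[v-40:v+40,u-40:u+40],(400,400),interpolation=cv2.INTER_CUBIC))
cv2.imwrite('pics/c8.png',np.hstack(o))
E
```

```text
time: 11.45
ee_pos: [0.5493, 0.1501, 0.2906]
tool_rot: [[-0.152, 0.988, -0.001], [0.988, 0.152, -0.0], [-0.0, -0.001, -1.0]]
contact_force: [0.4, 0.1, 0.2]
gripper_width: 0.0601
gripper_force: 0.0
time: 12.0
ee_pos: [0.5495, 0.1098, 0.2911]
tool_rot: [[-0.151, 0.989, -0.0], [0.989, 0.151, 0.0], [0.0, -0.0, -1.0]]
contact_force: [-1.0, -0.7, -0.5]
gripper_width: 0.0604
gripper_force: 0.0
[-0.67  0.11  0.46  1.6  -0.05  1.45 -0.05]
w7 268 218
w8 273 178
```

View pics/c8.png

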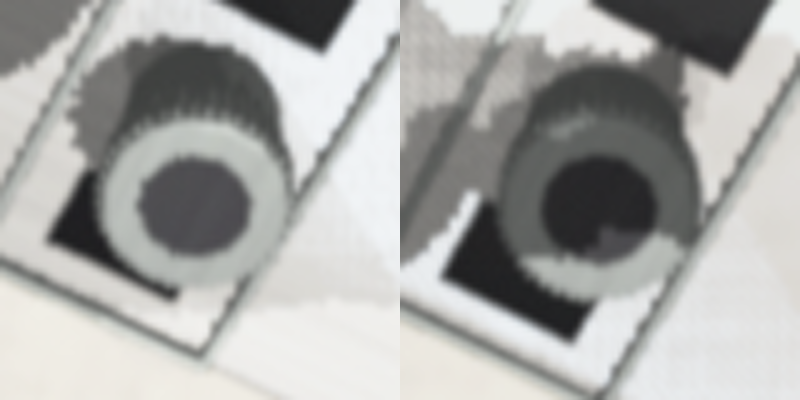

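The cap's top is centred at crop (195,204) in the left view and (199.5,207) in the right one.

```bash
python3 - <<'E'
from h import *
import pickle
c7,c8=[cam('wrist',pickle.load(open(f,'rb'))) for f in('w7.pkl','w8.pkl')]
a=(268+39.,218+40.8);b=(273+39.9,178+41.4)
print(tri([(c7,a),(c8,b)]),atz(c7,a,.194),atz(c8,b,.194))
E
```

```text
(array([0.54709106, 0.09478083, 0.1937834 ]), array([-3.57307765e-05, -5.57374670e-06,  3.57127885e-05,  5.43518923e-06])) [0.5470473  0.09489751 0.194     ] [0.54711981 0.09485962 0.194     ]
```

```bash
python3 -m pendant '[{"rx":0,"ry":0,"rz":0,"dx":-2.5,"dy":-15,"dz":-25,"gripper":60},{"rx":0,"ry":0,"rz":0,"dx":-2.5,"dy":-15,"dz":-65,"gripper":60},{"rx":0,"ry":0,"rz":0,"dx":-2.5,"dy":-15,"dz":-95,"gripper":60},{"rx":0,"ry":0,"rz":0,"dx":-2.5,"dy":-15,"dz":-115,"gripper":60},{"rx":0,"ry":0,"rz":0,"dx":-2.5,"dy":-15,"dz":-126,"gripper":60},{"rx":0,"ry":0,"rz":0,"dx":-2.5,"dy":-15,"dz":-126,"gripper":60},{"rx":0,"ry":0,"rz":0,"dx":-2.5,"dy":-15,"dz":-126,"gripper":60},{"rx":0,"ry":0,"rz":0,"dx":-2.5,"dy":-15,"dz":-126,"gripper":30},{"rx":0,"ry":0,"rz":0,"dx":-2.5,"dy":-15,"dz":-126,"gripper":20},{"rx":0,"ry":0,"rz":0,"dx":-2.5,"dy":-15,"dz":-126,"gripper":20},{"rx":0,"ry":0,"rz":0,"dx":-2.5,"dy":-15,"dz":-126,"gripper":20},{"rx":0,"ry":0,"rz":0,"dx":-2.5,"dy":-15,"dz":-126,"gripper":20},{"rx":0,"ry":0,"rz":0,"dx":-2.5,"dy":-15,"dz":-126,"gripper":20}]' 60
python3 -c "
from rig import sense;s=sense();print(s['wrist_torque'],s['q'])"
python3 -m pendant '[{"rx":0,"ry":0,"rz":0.05,"dx":0,"dy":0,"dz":0,"gripper":20},{"rx":0,"ry":0,"rz":0.1,"dx":0,"dy":0,"dz":0,"gripper":20},{"rx":0,"ry":0,"rz":0.1,"dx":0,"dy":0,"dz":0,"gripper":20}]' 60
python3 -c "
from rig import sense;s=sense();print(s['wrist_torque'])"
```

```text
time: 13.68
ee_pos: [0.548, 0.0935, 0.1663]
tool_rot: [[-0.148, 0.989, 0.002], [0.989, 0.148, 0.001], [0.0, 0.002, -1.0]]
contact_force: [0.7, -0.1, 5.1]
gripper_width: 0.0356
gripper_force: 59.6
[ 0.0082124  -0.16302058  0.01682398] [-0.64222934  0.16789362  0.4723442   1.79155571 -0.08201325  1.19909728
  0.00307901]
time: 14.05
ee_pos: [0.548, 0.0931, 0.1663]
tool_rot: [[-0.247, 0.969, 0.002], [0.969, 0.247, 0.0], [-0.0, 0.002, -1.0]]
contact_force: [1.1, -0.4, 6.9]
gripper_width: 0.0351
gripper_force: 59.7
[-0.08632195 -0.16951766 -0.02744879]
```

```bash
python3 -m pendant '[{"rx":0,"ry":0,"rz":0.04,"dx":0,"dy":0,"dz":0,"gripper":20},{"rx":0,"ry":0,"rz":0.08,"dx":0,"dy":0,"dz":0,"gripper":20},{"rx":0,"ry":0,"rz":0.08,"dx":0,"dy":0,"dz":0,"gripper":20}]' 60
python3 -c "
from rig import sense;s=sense();print(s['wrist_torque'])"
python3 -m pendant '[{"rx":0,"ry":0,"rz":0.04,"dx":0,"dy":0,"dz":0,"gripper":20},{"rx":0,"ry":0,"rz":0.08,"dx":0,"dy":0,"dz":0,"gripper":20},{"rx":0,"ry":0,"rz":0.08,"dx":0,"dy":0,"dz":0,"gripper":20}]' 60
python3 -c "
from rig import sense;s=sense();print(s['wrist_torque'])"
```

```text
time: 14.42
ee_pos: [0.5479, 0.0931, 0.1663]
tool_rot: [[-0.323, 0.946, 0.002], [0.946, 0.323, 0.0], [-0.0, 0.002, -1.0]]
contact_force: [-0.9, -0.2, 5.4]
gripper_width: 0.0353
gripper_force: 59.8
[-0.13275457 -0.06221325 -0.01682863]
time: 14.8
ee_pos: [0.5478, 0.0931, 0.1664]
tool_rot: [[-0.398, 0.917, 0.002], [0.917, 0.398, 0.0], [-0.0, 0.002, -1.0]]
contact_force: [1.0, 0.1, 5.8]
gripper_width: 0.0355
gripper_force: 59.8
[-0.07263128  0.03437069 -0.01007787]
```

Torque stays near zero after 0.26 rad, so +z (anticlockwise) loosens this one. Continuing while following the rise.

```bash
python3 -m pendant '[{"rx":0,"ry":0,"rz":0.1,"dx":0,"dy":0,"dz":0.3,"gripper":20},{"rx":0,"ry":0,"rz":0.2,"dx":0,"dy":0,"dz":0.5,"gripper":20},{"rx":0,"ry":0,"rz":0.3,"dx":0,"dy":0,"dz":0.8,"gripper":20},{"rx":0,"ry":0,"rz":0.4,"dx":0,"dy":0,"dz":1,"gripper":20},{"rx":0,"ry":0,"rz":0.5,"dx":0,"dy":0,"dz":1.3,"gripper":20},{"rx":0,"ry":0,"rz":0.6,"dx":0,"dy":0,"dz":1.5,"gripper":20},{"rx":0,"ry":0,"rz":0.7,"dx":0,"dy":0,"dz":1.8,"gripper":20},{"rx":0,"ry":0,"rz":0.8,"dx":0,"dy":0,"dz":2,"gripper":20},{"rx":0,"ry":0,"rz":0.8,"dx":0,"dy":0,"dz":2,"gripper":20}]' 60
python3 -c "
from rig import sense;s=sense();print(s['wrist_torque'],s['q'][6])"
python3 -m pendant '[{"rx":0,"ry":0,"rz":0.1,"dx":0,"dy":0,"dz":0.3,"gripper":20},{"rx":0,"ry":0,"rz":0.2,"dx":0,"dy":0,"dz":0.5,"gripper":20},{"rx":0,"ry":0,"rz":0.3,"dx":0,"dy":0,"dz":0.8,"gripper":20},{"rx":0,"ry":0,"rz":0.4,"dx":0,"dy":0,"dz":1,"gripper":20},{"rx":0,"ry":0,"rz":0.5,"dx":0,"dy":0,"dz":1.3,"gripper":20},{"rx":0,"ry":0,"rz":0.6,"dx":0,"dy":0,"dz":1.5,"gripper":20},{"rx":0,"ry":0,"rz":0.7,"dx":0,"dy":0,"dz":1.8,"gripper":20},{"rx":0,"ry":0,"rz":0.8,"dx":0,"dy":0,"dz":2,"gripper":20},{"rx":0,"ry":0,"rz":0.8,"dx":0,"dy":0,"dz":2,"gripper":20}]' 60
python3 -c "
from rig import sense;s=sense();print(s['wrist_torque'],s['q'][6])"
```

```text
time: 15.92
ee_pos: [0.5477, 0.0935, 0.1683]
tool_rot: [[-0.936, 0.353, 0.001], [0.353, 0.936, 0.001], [-0.001, 0.001, -1.0]]
contact_force: [-0.3, -1.0, 5.6]
gripper_width: 0.0351
gripper_force: 59.7
[ 0.03400502 -0.0003065   0.03864201] 1.04856493279816
time: 17.05
ee_pos: [0.5477, 0.0942, 0.1703]
tool_rot: [[-0.905, -0.426, 0.002], [-0.426, 0.905, 0.002], [-0.002, 0.001, -1.0]]
contact_force: [0.4, 2.4, 5.5]
gripper_width: 0.0352
gripper_force: 59.7
[ 0.35310018 -0.01742096  0.00772095] 1.8381650837171937
```

```bash
python3 -m pendant '[{"rx":0,"ry":0,"rz":0.1,"dx":0,"dy":0,"dz":0.3,"gripper":20},{"rx":0,"ry":0,"rz":0.2,"dx":0,"dy":0,"dz":0.6,"gripper":20},{"rx":0,"ry":0,"rz":0.3,"dx":0,"dy":0,"dz":1,"gripper":20},{"rx":0,"ry":0,"rz":0.4,"dx":0,"dy":0,"dz":1.5,"gripper":20},{"rx":0,"ry":0,"rz":0.5,"dx":0,"dy":0,"dz":2,"gripper":20},{"rx":0,"ry":0,"rz":0.5,"dx":0,"dy":0,"dz":3,"gripper":20},{"rx":0,"ry":0,"rz":0.5,"dx":0,"dy":0,"dz":4,"gripper":20},{"rx":0,"ry":0,"rz":0.5,"dx":0,"dy":0,"dz":4,"gripper":20}]' 60
python3 -c "
from rig import sense;s=sense();print(s['wrist_torque'],s['q'][6])"
```

```text
time: 18.05
ee_pos: [0.5467, 0.093, 0.1728]
tool_rot: [[-0.592, -0.806, -0.001], [-0.806, 0.592, -0.0], [0.001, 0.001, -1.0]]
contact_force: [0.4, 0.6, -1.4]
gripper_width: 0.0351
gripper_force: 59.8
[ 0.16025149  0.03758608 -0.00291403] 2.329915981163265
```

The cap hangs free, with only its weight on the wrist. Lifting.

```bash
python3 -m pendant '[{"rx":0,"ry":0,"rz":0,"dx":0,"dy":0,"dz":3,"gripper":20},{"rx":0,"ry":0,"rz":0,"dx":0,"dy":0,"dz":8,"gripper":20},{"rx":0,"ry":0,"rz":0,"dx":0,"dy":0,"dz":16,"gripper":20},{"rx":0,"ry":0,"rz":0,"dx":0,"dy":0,"dz":28,"gripper":20},{"rx":0,"ry":0,"rz":0,"dx":0,"dy":0,"dz":42,"gripper":20},{"rx":0,"ry":0,"rz":0,"dx":0,"dy":0,"dz":56,"gripper":20},{"rx":0,"ry":0,"rz":0,"dx":0,"dy":0,"dz":66,"gripper":20},{"rx":0,"ry":0,"rz":0,"dx":0,"dy":0,"dz":70,"gripper":20},{"rx":0,"ry":0,"rz":0,"dx":0,"dy":0,"dz":70,"gripper":20},{"rx":0,"ry":0,"rz":0,"dx":0,"dy":0,"dz":70,"gripper":20},{"rx":0,"ry":0,"rz":0,"dx":0,"dy":0,"dz":70,"gripper":20},{"rx":0,"ry":0,"rz":0,"dx":0,"dy":0,"dz":70,"gripper":20},{"rx":0,"ry":0,"rz":0,"dx":0,"dy":0,"dz":70,"gripper":20}]' 60
python3 - <<'E'
from h import *
s,im=snap('side','s9.png')
c=cam('side');u,v=proj(c,[.547,.094,.2]).astype(int);im=cv2.imread('pics/s9.png')
cv2.imwrite('pics/c9.png',cv2.resize(im[v-75:v+60,u-90:u+90],(720,540),interpolation=cv2.INTER_CUBIC))
E
```

```text
time: 19.68
ee_pos: [0.5471, 0.0933, 0.2432]
tool_rot: [[-0.591, -0.806, -0.0], [-0.806, 0.591, 0.0], [0.0, 0.0, -1.0]]
contact_force: [-0.5, -0.2, -1.1]
gripper_width: 0.0347
gripper_force: 59.8
```

View pics/c9.png

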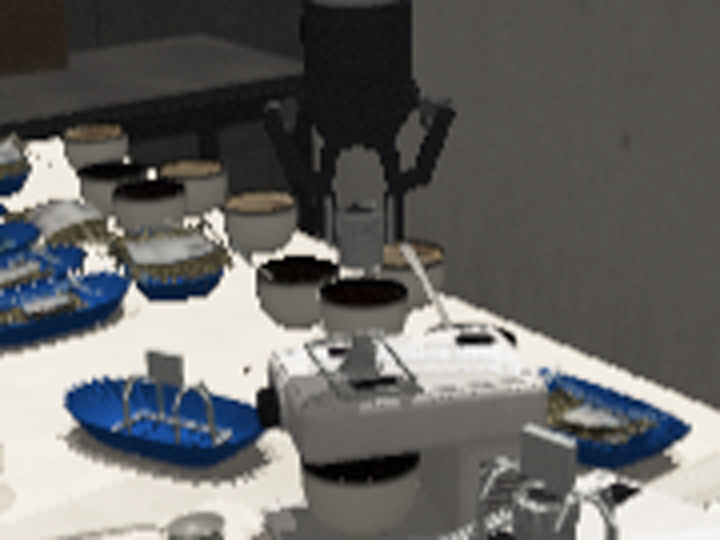

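The side crop shows the cap upright in the fingers at about (360,235), well above the bare neck at (365,350). The guard stands in the tray at (165,400).

```bash
python3 -c "
from rig import close_job;print(close_job())"
```

```text
the job is handed in; nothing more can be done
None
```

I handed the job in at about 20 s of robot time: the left grinder's guard lies flat and lengthwise on the tray floor, its cap unscrewed anticlockwise (right-hand thread), and the gripper holds it upright about 7 cm above its seat; the judge's verdict was not shown.

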